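Put the new soap dispenser into service

TASK

Make the new soap dispenser ready for use: pull the push-fit cover straight up off its pump head, pull the lock clip out sideways from under the head by its tab, and set both on the chopping board the way up they were, cover open side down and clip flat. When both are off and lying there, press the pump head all the way down to its stop and let it spring back up. Leave the mug, the salt shaker and the tape roll where they are.

Things in the scene. Friction and masses are not known exactly. Their poses are not given: they have to be found in the camera images.
- dispenser: Soap dispenser, fixed to the worktop right or left of the middle: round white bottle 68 mm across, dark collar 50 mm across, steel pump head. Origin: centre of its underside, on the stem axis; -x points along the spout (roughly to +y of the room), +x to the clip's tab. Two guide blocks stand on the collar at y = +-13 to +-24 mm, x = -9 to 14 mm, z = 104 to 116 mm; the clip sits between them.
- pump (a joint): Travel of the pump head in m: 0 up, 0.011 down at its stop; 2 N to start, 6 N at the stop, springs back by itself. It cannot go down while the clip or the cover is on.
- pump_top (a point): Middle of the press area, on the head's top face above the stem axis, 139 mm up; under the cover while that is on; moves with the head. The head is a bar 58 x 24 x 22 mm (dispenser x from -44 to 14 mm).
- cover: Push-fit cover over the pump head: grey plastic box, open below, 66 (its x) x 36 (its y) x 23.5 mm high. Origin: centre of its open underside, z up; at the start at dispenser x = -15 mm, z = 118.5 mm, same yaw. Two sprung balls hold it: about 8 N straight up, lets go after some 13 mm, clear of the head after 25 mm. Grip it across the 36 mm with the fingertips above its underside.
- clip: Lock clip: grey plastic fork, 12 mm thick, 65 mm long (its x from -12 to 53 mm), 24 mm wide, prongs round the stem under the head. Origin: on the stem axis at its underside, at the start at dispenser z = 104 mm, same yaw; z up, +x out to the tab. Two sprung balls hold it: about 11 N level along its +x, lets go after some 12 mm, clear of head and guides after 27 mm.
- clip_tab (a point): Top centre of the clip's upright tab, at clip x = 39 mm, 20 mm above the clip's underside. The tab is 28 mm long (clip x), 12 mm thick (clip y), 20 mm high; grip it from above across the 12 mm.
- board: Wooden chopping board lying flat and fixed, on the other side of the middle from the dispenser: 200 (its x) x 300 (its y) mm, 21 mm thick. Origin: centre of its underside; top at z = 21 mm.
- salt_shaker: Salt shaker, 44 mm across, 90 mm tall, standing in the middle between board and dispenser. Bystander. Origin at the centre of its underside.
- mug: Small white mug, 62 x 92 x 51 mm, near the right end. Bystander. Origin at the centre of its underside.
- tape_roll: Roll of brown tape lying flat, 96 mm across, 48 mm high, at the back in the middle. Bystander. Origin at the centre of its underside.

How it is judged:
By the outcome, as a careful person would: the job done as asked, in the order asked, and still so for the second after the job is handed in, with the robot touching nothing.
It also fails if it takes over 64 s, if anything falls off the work surface, if the arm or the gripper's body presses on something with over 40 N, if the wrist force passes 120 N, or if a joint passes its speed limit or range.

ROBOT

A 6-joint arm with a two-finger parallel gripper is mounted at the origin on a cart in front of the work surface, level with it; the furniture and walls round the work are solid. World frame = base frame: x ahead of the robot, y to its left, z up, the work surface at z = 0. Lengths are in m, angles in rad, forces in N, time in s.
With the tool pointing down it reaches from about 0.25 to 0.775 m from the base axis. Payload 4 kg.
Tool frame: the origin (TCP) lies at the centre of the arm's flange, where the gripper is bolted on; the fingertips stand 199 mm ahead of it and the grasp point (between the pads) lies 180 mm ahead of it (robot.tcp_to_tips is the z of the fingertips in the tool frame, in m); z points along the fingers, y is the line along which they close (so a half turn about z gives the same grasp; the last joint's range is limited). The gripper opens to 94 mm and grips with 3 to 60 N. Pads are 16 mm wide; open, the fingers measure 119 mm over their backs; the gripper's body (75 mm by 177 mm) begins 78 mm behind the grasp point.
Start: joints at [1.228, 0.087, 1.371, -0, 1.684, -0.103], TCP at [0.131, 0.534, 0.405] pointing down, gripper open.
Joint ranges: [-3.1, 3.1], [-0.76, 2.03], [0.27, 2.55], [-1.08, 4.22], [0.17, 2.65], [-2.57, 2.57]. Speed limits (rad/s): [2.79, 2.79, 3.14, 3.14, 3.14, 3.14].

INTERFACE

Orientations are given as [roll, pitch, yaw] about the fixed x, y, z axes, in that order (R = Rz(yaw) Ry(pitch) Rx(roll)).
In Python, from bench import robot gives the robot as it stands.
- The arm moves only by the tool play_rows, never from a script. Its arguments are lists of equal length, an entry for each row: "translation": the shift along the tool's x, y, z scaled (see below), a list of three; "twist": the turn, a rotation vector about the tool's x, y, z scaled (see below), a list of three; "gripper": the opening, from -1 (shut) to 1 (fully open). A call has 1 to 8 rows; each row shifts and turns the commanded pose from where the row before left it, along the tool's axes as they then stand; what a row does not reach is not made up. The controller multiplies each number of a shift by 0.04 m and each number of a turn by 0.1 rad. A row lasts 1/10 s, in which the tool goes at most 50 mm and 8.59 degrees, less where a joint would pass 70% of its speed; a pose out of reach is approached as far as the arm can. A call with a number of a shift or a turn outside -1 to 1 is refused whole. A call with a gripper value outside its range is refused whole. The fingers move at their own pace and stop on an object; the grip force is fixed at half the most. Time passes only in rows, so rows that do not move let the fingers close. It gives the time, the measured TCP pose, the force, the opening and the grip force at its end, in the units of the state.
- robot.get_obs(): the state, without advancing time (a new reading comes with each control period).
- robot.snapshot(name): name is "scene" or "top" or "wrist"; returns the picture (384x512x3 uint8, red, green, blue); there is no depth.
- robot.camera_model(name): a dict with "camera_matrix" (3x3 intrinsics, pixels), "k1" (the pictures are not rectified: a ray, as slopes to the right and down, at radius r is drawn at 1 + k1 r^2 times it, then the intrinsics apply), "rvec" (rotation vector, rad) and "tvec" (3), from world to camera coordinates, as OpenCV has them. Camera axes: x right, y down, z forward; pixel columns grow to the right and rows downward; lengths in m; the calibration is good to about 2 mm. A picture is of the moment at which its call begins: read the wrist's pose just before it. camera_model takes no time and is no camera call; for the wrist camera it gives the pose at the moment of the call.
- robot.close_job(): hands the job in; it is judged then, once.
Trained networks look in the newest picture that a camera, given by its name, has taken for a name from the list of things; names that differ only in an ending like _2 or _b are one class to them, and where a whole thing is asked for, a point or a joint stands for the part that bears it (a point fixed in the world has none). Each returns a list of dicts, best first, with "score" (0 to 1); they miss things now and then, are a little off and sometimes report something else, mostly with a low value. They report only what shows in the picture. A call takes as long as a camera call.
- robot.recognise(name, camera): "centre" ([x, y, z] in m, in world coordinates, good to about 4 mm: the middle of the surface that is visible of it).
- robot.spot_point(name, camera): "centre" ([x, y, z] in m, in world coordinates, good to about 4 mm: a listed point, or the origin of a listed thing).
The state is a dict: "time": time; "joint_positions": joint angles; "qvel": joint speeds; "joint_torque": joint torques, N m; "tool_pos": TCP position; "ee_rot": TCP orientation; "wrist_force": force on the tool from outside, world axes, zero at the start; "wrist_torque": the same for the moment, N m; "width": finger opening in m; "finger_force": force on a finger pad.
Only numpy, scipy, OpenCV 4.12 (cv2) and the standard library are available. Lean on these libraries where they do the work, as an engineer would, in place of code of your own. Each camera call takes 0.05 s, during which the arm holds its last target. There are 200 camera calls.

## Working session

There is one attempt and no reset: what is moved stays moved. The work goes in short steps, Python scripts to look and compute and a tool call to move; the robot and the scene stay as the last step left them, time stands still between calls to the robot, and variables do not carry over. Pictures are saved under pics/ and viewed, at most 10 in all, crops included, and the job is handed in when it is done.

Besides the shell and the picture viewer there is one more tool, called after ">>>" as name(argument=value, ...), one argument or row to a line, values as JSON. play_rows: Moves the arm, as the interface text tells. Its arguments: {"type":"object","properties":{"translation":{"type":"array","items":{"type":"array","items":{"type":"number","minimum":-1,"maximum":1}}},"twist":{"type":"array","items":{"type":"array","items":{"type":"number","minimum":-1,"maximum":1}}},"gripper":{"type":"array","items":{"type":"number"}}},"required":["translation","twist","gripper"]}

```bash
mkdir -p pics; ls; cat > h.py <<'E'
import numpy as np, cv2
from bench import robot
from scipy.spatial.transform import Rotation as R
def snap(c,f=None):
    im=robot.snapshot(c)
    if f: cv2.imwrite('pics/'+f,im[:,:,::-1])
    return im
def ray(c,u,v,z):
    m=robot.camera_model(c);K=np.array(m['camera_matrix']);k=m['k1']
    d=cv2.undistortPoints(np.array([[[u,v]]],float),K,np.array([k,0,0,0,0.]))[0,0]
    Rm=cv2.Rodrigues(np.array(m['rvec'],float))[0];t=np.array(m['tvec']).ravel()
    o=-Rm.T@t; w=Rm.T@np.array([d[0],d[1],1]); return o+w*(z-o[2])/w[2]
def proj(c,P):
    m=robot.camera_model(c)
    return cv2.projectPoints(np.array(P,float).reshape(-1,3),np.array(m['rvec'],float),np.array(m['tvec'],float),np.array(m['camera_matrix'],float),np.array([m['k1'],0,0,0,0.]))[0][:,0]
def obs():
    o=robot.get_obs(); print({k:np.round(o[k],4).tolist() for k in ('time','joint_positions','tool_pos','ee_rot','wrist_force','width','finger_force')}); return o
E
python3 - <<'E'
from h import *
obs()
for c in('top','scene'):
    snap(c,c+'.png')
    for n in('dispenser','cover','clip','board','salt_shaker','mug','tape_roll'):
        for f in('spot_point','recognise'):
            r=getattr(robot,f)(n,c); print(c,n,f,[(np.round(x['centre'],4).tolist(),round(x['score'],2)) for x in r[:2]])
    for n in ['clip_tab']: print(c,n,[(np.round(x['centre'],4).tolist(),round(x['score'],2)) for x in robot.spot_point(n,c)[:2]])
E
```

```text
pics
{'time': 0.0, 'joint_positions': [1.2279, 0.088, 1.3723, -0.0, 1.6836, -0.1031], 'tool_pos': [0.1306, 0.5342, 0.4035], 'ee_rot': [-3.1394, -0.0002, 2.9018], 'wrist_force': [-0.3131, 0.3225, 0.2735], 'width': 0.0937, 'finger_force': 0.0}
top dispenser spot_point [([0.512, 0.2626, 0.0009], 0.66)]
top dispenser recognise [([0.4971, 0.2435, 0.0784], 0.82)]
top cover spot_point [([0.5082, 0.2782, 0.1191], 0.61)]
top cover recognise [([0.5077, 0.2754, 0.1414], 0.91)]
top clip spot_point [([0.5115, 0.265, -0.0005], 0.66), ([0.5104, 0.2606, 0.106], 0.6)]
top clip recognise [([0.5113, 0.2281, 0.1258], 0.57)]
top board spot_point [([0.4777, -0.2185, -0.0015], 0.85)]
top board recognise [([0.4794, -0.219, 0.0186], 0.62)]
top salt_shaker spot_point [([0.4348, -0.0075, 0.0005], 0.63)]
top salt_shaker recognise [([0.4287, -0.0088, 0.0819], 0.51)]
top mug spot_point [([0.4214, -0.5022, 0.0], 0.84), ([0.479, -0.2204, 0.0016], 0.45)]
top mug recognise [([0.4189, -0.5053, 0.0237], 0.87)]
top tape_roll spot_point [([0.6734, 0.0123, -0.004], 0.76)]
top tape_roll recognise [([0.6742, 0.0162, 0.0436]
[... 411 characters left out ...]
0.4317, -0.022, 0.0501], 0.75), ([0.5092, 0.223, 0.1168], 0.58)]
scene board spot_point [([0.476, -0.2152, -0.0038], 0.96)]
scene board recognise [([0.4689, -0.2538, 0.0175], 0.96)]
scene salt_shaker spot_point [([0.4365, -0.0051, 0.0007], 0.57)]
scene salt_shaker recognise [([0.4318, -0.0192, 0.045], 0.73)]
scene mug spot_point [([0.4283, -0.5024, 0.0009], 0.83), ([0.4372, -0.0066, -0.0017], 0.6)]
scene mug recognise [([0.4293, -0.4938, 0.0341], 0.74)]
scene tape_roll spot_point [([0.6758, 0.0113, -0.0025], 0.67), ([0.5118, 0.2785, 0.1159], 0.15)]
scene tape_roll recognise [([0.6719, -0.0052, 0.0298], 0.73), ([0.4987, 0.2384, 0.0549], 0.46)]
scene clip_tab [([0.5131, 0.2235, 0.1213], 0.44)]
```

```bash
ls pics
```

```text
scene.png
top.png
```

View pics/top.png

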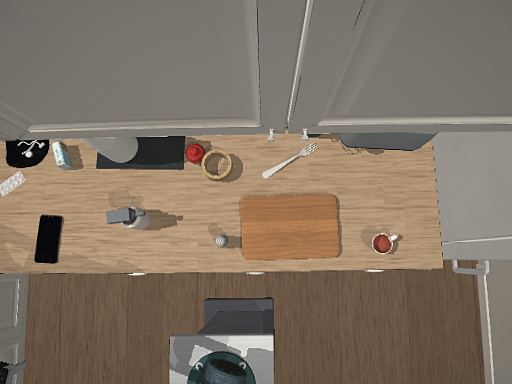

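View pics/scene.png

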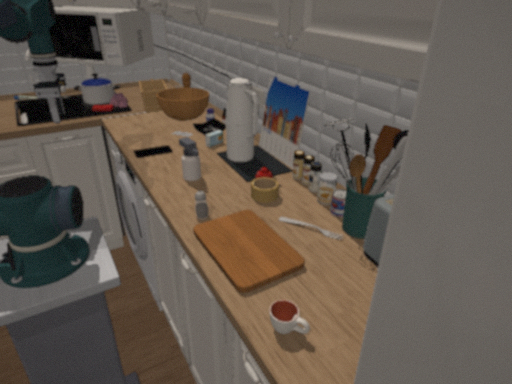

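The top view shows the dispenser at about (128,216) with its spout to the left, the board at (290,226) and the salt shaker at (221,241). The scene view agrees. I'll turn the tool to the dispenser's yaw and hover over it.

>>> play_rows(
  translation=[
    [0,0,0],
    [0,0,0],
    [0,0,0],
    [0,0,0],
    [0,0,0],
    [0,0,0],
    [0,0,0],
  ],
  twist=[
    [0,0,1],
    [0,0,1],
    [0,0,1],
    [0,0,1],
    [0,0,1],
    [0,0,1],
    [0,0,1],
  ],
  gripper=[1,1,1,1,1,1,1],
)

```text
time: 2.3
tool_pos: [0.1306, 0.5343, 0.4047]
ee_rot: [3.142, -0.0, 2.198]
wrist_force: [0.6, -0.4, -0.6]
width: 0.094
finger_force: 0.0
```

>>> play_rows(
  translation=[
    [0,0,0],
    [0,0,0],
    [0,0,0],
    [0,0,0],
    [0,0,0],
    [0,0,0],
    [0,0,0],
  ],
  twist=[
    [0,0,1],
    [0,0,1],
    [0,0,1],
    [0,0,1],
    [0,0,1],
    [0,0,0.5],
    [0,0,0],
  ],
  gripper=[1,1,1,1,1,1,1],
)

```text
time: 3.0
tool_pos: [0.1306, 0.5343, 0.4047]
ee_rot: [3.142, -0.0, 1.652]
wrist_force: [0.6, 0.3, -0.6]
width: 0.094
finger_force: 0.0
```

>>> play_rows(
  translation=[
    [-0.71,0.89,0],
    [-0.71,0.89,0],
    [-0.71,0.89,0],
    [-0.71,0.89,0],
    [-0.71,0.89,0],
    [-0.71,0.89,0],
    [0,0,0],
  ],
  twist=[
    [0,0,0],
    [0,0,0],
    [0,0,0],
    [0,0,0],
    [0,0,0],
    [0,0,0],
    [0,0,0],
  ],
  gripper=[1,1,1,1,1,1,1],
)

```text
time: 3.7
tool_pos: [0.361, 0.3789, 0.4044]
ee_rot: [3.14, 0.002, 1.646]
wrist_force: [-1.1, 1.3, 0.0]
width: 0.0937
finger_force: 0.0
```

```bash
python3 - <<'E'
from h import *
obs()
snap('wrist','w1.png')
for n in('dispenser','cover','clip','clip_tab'):
    print(n,[(np.round(x['centre'],4).tolist(),round(x['score'],2)) for x in robot.spot_point(n,'wrist')[:2]])
print(proj('wrist',[[.5098,.279,.142],[.511,.264,0.142],[.514,.225,.124]]))
m=robot.camera_model('wrist');print(-cv2.Rodrigues(np.array(m['rvec']))[0].T@np.array(m['tvec']).ravel())
E
```

```text
{'time': 3.7, 'joint_positions': [0.7018, 0.0277, 1.4337, -0.0022, 1.68, 0.6268], 'tool_pos': [0.361, 0.3789, 0.4044], 'ee_rot': [3.1401, 0.0017, 1.6456], 'wrist_force': [-1.1022, 1.3008, 0.0054], 'width': 0.0937, 'finger_force': 0.0}
dispenser [([0.5083, 0.265, -0.002], 0.59)]
cover []
clip []
clip_tab []
[[392.89230123 308.44750483]
 [390.8569087  320.50942423]
 [378.78755913 338.44070343]]
[0.35077988 0.44711989 0.38434254]
```

View pics/w1.png

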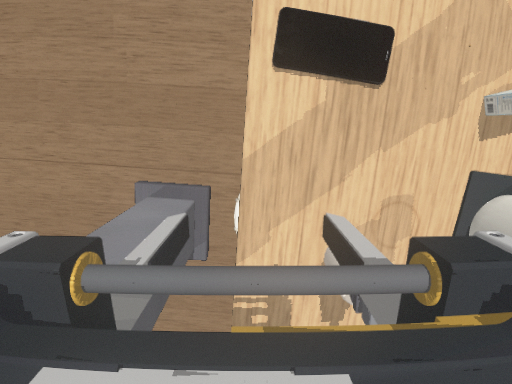

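The wrist view covers the area on the +y side of the tool. The fingers hide the dispenser at about (392,310), so I'll move to its -y side.

>>> play_rows(
  translation=[
    [-0.89,0.47,0],
    [-0.89,0.47,0],
    [-0.89,0.47,0],
    [-0.89,0.47,0],
    [-0.89,0.47,0],
    [-0.89,0.47,0],
    [-0.89,0.47,0],
    [0,0,0],
  ],
  twist=[
    [0,0,0],
    [0,0,0],
    [0,0,0],
    [0,0,0],
    [0,0,0],
    [0,0,0],
    [0,0,0],
    [0,0,0],
  ],
  gripper=[1,1,1,1,1,1,1,1],
)

```text
time: 4.75
tool_pos: [0.5099, 0.1421, 0.4043]
ee_rot: [3.141, 0.002, 1.649]
wrist_force: [0.5, 1.0, 0.1]
width: 0.0938
finger_force: 0.0
```

```bash
python3 - <<'E'
from h import *
obs()
snap('wrist','w2.png')
for n in('dispenser','cover','clip','clip_tab'):
    print(n,[(np.round(x['centre'],4).tolist(),round(x['score'],2)) for x in robot.spot_point(n,'wrist')[:2]])
E
```

```text
{'time': 4.75, 'joint_positions': [0.165, 0.0412, 1.42, -0.0015, 1.6803, 0.0868], 'tool_pos': [0.5099, 0.1421, 0.4043], 'ee_rot': [3.1414, 0.0015, 1.6489], 'wrist_force': [0.4968, 0.9564, 0.0582], 'width': 0.0938, 'finger_force': 0.0}
dispenser [([0.5082, 0.2641, -0.001], 0.83)]
cover [([0.5089, 0.2662, -0.001], 0.29)]
clip []
clip_tab [([0.5145, 0.2237, 0.1253], 0.76)]
```

View pics/w2.png

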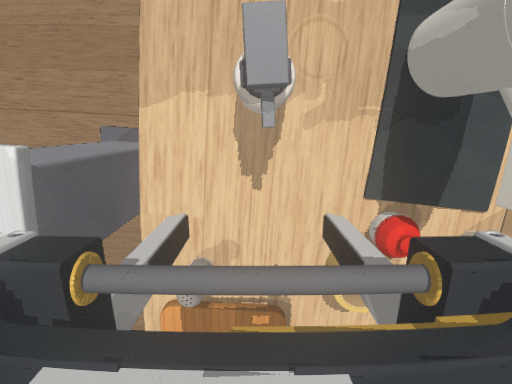

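The wrist view shows the cover top from about (243,5) to (287,80), with the tab pointing down to (268,126). I'll measure the edges.

```bash
python3 - <<'E'
from h import *
im=cv2.imread('pics/w2.png')
c=cv2.resize(im[0:140,215:325],None,fx=5,fy=4.28,interpolation=cv2.INTER_CUBIC)
c=cv2.resize(im[0:140,215:325],None,fx=4.2,fy=4.2,interpolation=cv2.INTER_CUBIC)
cv2.imwrite('pics/w2c.png',c)
for p in [(243,4),(285,2),(289,79),(247,83)]: print(p,ray('wrist',*p,.142))
for p in [(262,127),(274,126),(262,92),(272,92)]: print(p,ray('wrist',*p,.124))
def model(sx,sy,yaw):
    c,s=np.cos(yaw),np.sin(yaw)
    f=lambda x,y,z:[sx+c*x-s*y,sy+s*x+c*y,z]
    return [f(-48,-18,142) if 0 else f(a/1000,b/1000,h/1000) for a,b,h in [(-48,-18,142),(-48,18,142),(18,18,142),(18,-18,142),(53,-6,124),(53,6,124)]]
for y in(-1.45,-1.5,-1.55): print(y,proj('wrist',model(.5105,.264,y)).round(1).tolist())
E
```

```text
(243, 4) [0.48374638 0.31082924 0.142     ]
(285, 2) [0.51765574 0.31531732 0.142     ]
(289, 79) [0.5270371  0.25541289 0.142     ]
(247, 83) [0.49189802 0.24912639 0.142     ]
(262, 127) [0.50818612 0.2139907  0.124     ]
(274, 126) [0.51930014 0.215858   0.124     ]
(262, 92) [0.50542178 0.24529439 0.124     ]
(272, 92) [0.5145428  0.24607737 0.124     ]
-1.45 [[246.7, 6.1], [290.8, 4.5], [292.2, 88.1], [249.9, 89.6], [264.6, 130.9], [277.4, 130.4]]
-1.5 [[249.6, 4.9], [293.8, 5.7], [291.1, 89.2], [248.9, 88.5], [261.8, 130.6], [274.5, 130.8]]
-1.55 [[252.6, 3.8], [296.6, 7.0], [290.0, 90.3], [247.8, 87.4], [259.0, 130.1], [271.7, 131.0]]
```

View pics/w2c.png

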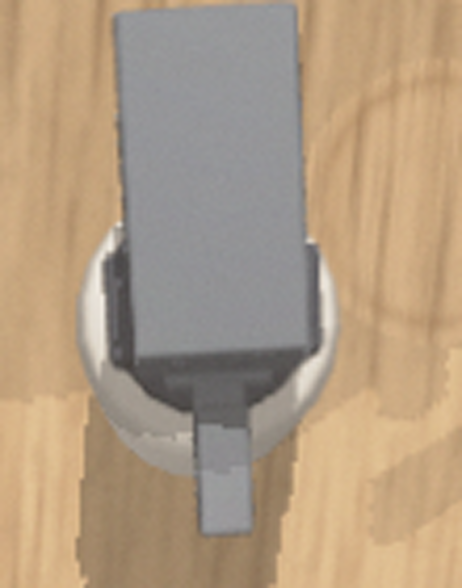

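```bash
cat >> h.py <<'E'
def model(sx,sy,yaw):
    c,s=np.cos(yaw),np.sin(yaw)
    return [[sx+c*a-s*b,sy+s*a+c*b,h] for a,b,h in np.array([(-48,-18,142),(-48,18,142),(18,18,142),(18,-18,142),(53,-6,124),(53,6,124)])/1000]
E
python3 - <<'E'
from h import *
from scipy.optimize import least_squares
o=np.array([(242.6,3.3),(285.7,1),(288,82.6),(246.9,84.5),(263.3,126.9),(274.3,126.2)])
r=least_squares(lambda p:(proj('wrist',model(*p))-o).ravel(),[.51,.264,-1.48])
print(r.x, r.fun.round(1))
x,y,w=r.x; print('cover',x-.015*np.cos(w),y-.015*np.sin(w),'tab',x+.039*np.cos(w),y+.039*np.sin(w))
E
```

```text
[ 0.50710888  0.26714886 -1.43414371] [-0.7 -1.2  0.4 -1.3  1.   0.9 -0.3  1.3 -1.1  0.3  0.7  0.3]
cover 0.5050654631343473 0.28200902475193 tab 0.5124217594928557 0.2285124369739624
```

>>> play_rows(
  translation=[
    [0,0,0],
    [0.86,0.09,0],
    [0.86,0.09,0],
    [0.86,0.09,0],
    [0.86,0.09,0],
    [0,0,0.5],
    [0,0,0.5],
    [0,0,0],
  ],
  twist=[
    [0,0,-0.58],
    [0,0,0],
    [0,0,0],
    [0,0,0],
    [0,0,0],
    [0,0,0],
    [0,0,0],
    [0,0,0],
  ],
  gripper=[1,1,1,1,1,1,1,1],
)

```text
time: 5.8
tool_pos: [0.5021, 0.2837, 0.3613]
ee_rot: [-3.135, 0.002, 1.713]
wrist_force: [-0.4, -1.1, -0.3]
width: 0.0938
finger_force: 0.0
```

>>> play_rows(
  translation=[
    [0,0,0],
    [0,0,0],
  ],
  twist=[
    [0,0,0],
    [0,0,0],
  ],
  gripper=[1,1],
)

```text
time: 6.0
tool_pos: [0.5037, 0.2827, 0.3663]
ee_rot: [3.139, -0.001, 1.711]
wrist_force: [0.3, -0.2, 0.9]
width: 0.0944
finger_force: 0.0
```

```bash
python3 - <<'E'
from h import *
obs()
snap('wrist','w3.png')
E
```

```text
{'time': 6.0, 'joint_positions': [0.4132, 0.158, 1.3682, 0.0001, 1.6129, 0.2735], 'tool_pos': [0.5037, 0.2827, 0.3663], 'ee_rot': [3.1392, -0.0008, 1.7105], 'wrist_force': [0.2528, -0.153, 0.8581], 'width': 0.0944, 'finger_force': 0.0}
```

View pics/w3.png

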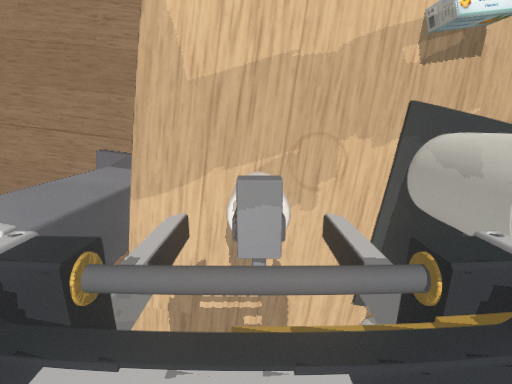

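```bash
python3 - <<'E'
from h import *
o=robot.get_obs();t=np.array(o['tool_pos']);Rm=R.from_euler('xyz',o['ee_rot']).as_matrix()
for p in [(238,177),(281,177),(282,258),(238,258)]:
    P=ray('wrist',*p,.142);print(P,((P-t)@Rm).round(4))
print(proj('wrist',[t+Rm@[0,0,.199]]))
E
```

```text
[0.4869332  0.31073481 0.142     ] [ 0.0301 -0.0135  0.2244]
[0.51940094 0.31526595 0.142     ] [0.0301 0.0193 0.2245]
[0.53103213 0.2489163  0.142     ] [-0.0372  0.0216  0.2245]
[0.49524136 0.24398054 0.142     ] [-0.0371 -0.0145  0.2244]
[[255.69159445 225.87495465]]
```

The cover spans pixels 238–282 and 177–258. That puts its centre 3 mm off the finger axis, so I'll correct, descend and close.

>>> play_rows(
  translation=[
    [-0.08,0.08,0],
    [0,0,0.4],
    [0,0,0.4],
    [0,0,0.28],
    [0,0,0],
    [0,0,0],
  ],
  twist=[
    [0,0,0],
    [0,0,0],
    [0,0,0],
    [0,0,0],
    [0,0,0],
    [0,0,0],
  ],
  gripper=[1,1,1,1,1,1],
)

```text
time: 6.65
tool_pos: [0.5077, 0.2794, 0.3219]
ee_rot: [3.141, -0.0, 1.709]
wrist_force: [-1.3, -0.3, 0.6]
width: 0.094
finger_force: 0.0
```

>>> play_rows(
  translation=[
    [0,0,0],
    [0,0,0],
    [0,0,0],
    [0,0,0],
    [0,0,0],
    [0,0,0],
  ],
  twist=[
    [0,0,0],
    [0,0,0],
    [0,0,0],
    [0,0,0],
    [0,0,0],
    [0,0,0],
  ],
  gripper=[-1,-1,-1,-1,-1,-1],
)

```text
time: 7.25
tool_pos: [0.5075, 0.2795, 0.3215]
ee_rot: [3.142, -0.0, 1.71]
wrist_force: [-0.1, -0.4, 0.0]
width: 0.0494
finger_force: 0.0
```

>>> play_rows(
  translation=[
    [0,0,0],
    [0,0,0],
    [0,0,0],
    [0,0,0],
  ],
  twist=[
    [0,0,0],
    [0,0,0],
    [0,0,0],
    [0,0,0],
  ],
  gripper=[-1,-1,-1,-1],
)

```text
time: 7.65
tool_pos: [0.5075, 0.2795, 0.3214]
ee_rot: [-3.142, -0.0, 1.71]
wrist_force: [-0.4, -0.2, -0.4]
width: 0.0357
finger_force: 30.0
```

>>> play_rows(
  translation=[
    [0,0,-0.1],
    [0,0,-0.1],
    [0,0,-0.15],
    [0,0,-0.15],
    [0,0,-0.2],
    [0,0,-0.3],
    [0,0,-0.5],
    [0,0,-0.5],
  ],
  twist=[
    [0,0,0],
    [0,0,0],
    [0,0,0],
    [0,0,0],
    [0,0,0],
    [0,0,0],
    [0,0,0],
    [0,0,0],
  ],
  gripper=[-1,-1,-1,-1,-1,-1,-1,-1],
)

```text
time: 8.45
tool_pos: [0.5073, 0.2795, 0.4033]
ee_rot: [3.141, -0.0, 1.71]
wrist_force: [0.7, 0.1, 0.5]
width: 0.0356
finger_force: 30.0
```

>>> play_rows(
  translation=[
    [-0.5,-0.1,0],
    [-1,-0.195,0],
    [-1,-0.195,0],
    [-1,-0.195,0],
    [-1,-0.195,0],
    [-1,-0.195,0],
    [-1,-0.195,0],
    [-1,-0.195,0],
  ],
  twist=[
    [0,0,0],
    [0,0,0],
    [0,0,0],
    [0,0,0],
    [0,0,0],
    [0,0,0],
    [0,0,0],
    [0,0,0],
  ],
  gripper=[-1,-1,-1,-1,-1,-1,-1,-1],
)

```text
time: 9.25
tool_pos: [0.4905, -0.0272, 0.4032]
ee_rot: [3.139, 0.001, 1.71]
wrist_force: [0.0, 0.7, 0.1]
width: 0.0357
finger_force: 30.0
```

>>> play_rows(
  translation=[
    [-1,-0.195,0],
    [-1,-0.195,0],
    [-1,-0.195,0],
    [-1,-0.195,0],
    [-1,-0.195,0],
    [-1,-0.195,0],
    [-0.5,-0.1,0],
    [0,0,0],
  ],
  twist=[
    [0,0,0],
    [0,0,0],
    [0,0,0],
    [0,0,0],
    [0,0,0],
    [0,0,0],
    [0,0,0],
    [0,0,0],
  ],
  gripper=[-1,-1,-1,-1,-1,-1,-1,-1],
)

```text
time: 10.05
tool_pos: [0.4762, -0.2928, 0.4023]
ee_rot: [3.141, 0.001, 1.706]
wrist_force: [-0.4, 0.8, -0.7]
width: 0.0355
finger_force: 30.0
```

>>> play_rows(
  translation=[
    [0,0,0.6],
    [0,0,0.9],
    [0,0,0.9],
    [0,0,0.9],
    [0,0,0.6],
    [0,0,0.2],
    [0,0,0],
    [0,0,0],
  ],
  twist=[
    [0,0,0],
    [0,0,0],
    [0,0,0],
    [0,0,0],
    [0,0,0],
    [0,0,0],
    [0,0,0],
    [0,0,0],
  ],
  gripper=[-1,-1,-1,-1,-1,-1,-1,-1],
)

```text
time: 10.85
tool_pos: [0.4774, -0.2902, 0.2395]
ee_rot: [3.139, 0.002, 1.71]
wrist_force: [0.4, -0.9, 0.2]
width: 0.0356
finger_force: 30.0
```

>>> play_rows(
  translation=[
    [0,0,0.2],
    [0,0,0.1],
    [0,0,0.06],
    [0,0,0],
    [0,0,0],
  ],
  twist=[
    [0,0,0],
    [0,0,0],
    [0,0,0],
    [0,0,0],
    [0,0,0],
  ],
  gripper=[-1,-1,-1,-1,-1],
)

```text
time: 11.35
tool_pos: [0.4768, -0.2903, 0.2239]
ee_rot: [3.141, 0.0, 1.71]
wrist_force: [-1.4, 1.4, 4.2]
width: 0.0359
finger_force: 30.0
```

>>> play_rows(
  translation=[
    [0,0,0],
    [0,0,0],
    [0,0,0],
    [0,0,0],
    [0,0,0],
    [0,0,-0.3],
    [0,0,-1],
    [0,0,-1],
  ],
  twist=[
    [0,0,0],
    [0,0,0],
    [0,0,0],
    [0,0,0],
    [0,0,0],
    [0,0,0],
    [0,0,0],
    [0,0,0],
  ],
  gripper=[0.4,0.4,0.4,0.4,0.4,0.4,0.4,0.4],
)

```text
time: 12.15
tool_pos: [0.4764, -0.29, 0.3158]
ee_rot: [-3.14, -0.002, 1.71]
wrist_force: [1.0, 0.1, -0.1]
width: 0.0655
finger_force: 0.0
```

>>> play_rows(
  translation=[
    [0,0,-1],
    [0,0,-1],
    [0,0,-0.3],
    [0.5,0.1,0],
    [1,0.19,0],
    [1,0.19,0],
    [1,0.19,0],
    [1,0.19,0],
  ],
  twist=[
    [0,0,0],
    [0,0,0],
    [0,0,0],
    [0,0,0],
    [0,0,0],
    [0,0,0],
    [0,0,0],
    [0,0,0],
  ],
  gripper=[0,0,0,0,0,0,0,0],
)

```text
time: 12.95
tool_pos: [0.4854, -0.1057, 0.4065]
ee_rot: [-3.141, -0.001, 1.709]
wrist_force: [0.7, -0.2, 0.5]
width: 0.0472
finger_force: 0.0
```

>>> play_rows(
  translation=[
    [1,0.19,0],
    [1,0.19,0],
    [1,0.19,0],
    [1,0.19,0],
    [1,0.19,0],
    [0.5,0.1,0],
    [0,0,0],
    [0,0,0],
  ],
  twist=[
    [0,0,0],
    [0,0,0],
    [0,0,0],
    [0,0,0],
    [0,0,0],
    [0,0,0],
    [0,0,0],
    [0,0,0],
  ],
  gripper=[0,0,0,0,0,0,0,0],
)

```text
time: 13.75
tool_pos: [0.4968, 0.1165, 0.4066]
ee_rot: [-3.141, 0.001, 1.711]
wrist_force: [0.6, -0.3, 0.4]
width: 0.0469
finger_force: 0.0
```

```bash
python3 - <<'E'
from h import *
o=obs()
snap('wrist','w4.png')
for n in('dispenser','pump_top','clip','clip_tab'):
    print(n,[(np.round(x['centre'],4).tolist(),round(x['score'],2)) for x in robot.spot_point(n,'wrist')[:2]])
snap('top');print([(np.round(x['centre'],4).tolist(),round(x['score'],2)) for x in robot.spot_point('cover','top')[:2]])
E
```

```text
{'time': 13.75, 'joint_positions': [0.1194, -0.0015, 1.4591, -0.0007, 1.6851, -0.0206], 'tool_pos': [0.4968, 0.1165, 0.4066], 'ee_rot': [-3.1405, 0.0006, 1.7107], 'wrist_force': [0.561, -0.3255, 0.4368], 'width': 0.0469, 'finger_force': 0.0}
dispenser [([0.5129, 0.2662, -0.0026], 0.86)]
pump_top [([0.5098, 0.2632, 0.1376], 0.89)]
clip [([0.5116, 0.2644, 0.1048], 0.6)]
clip_tab [([0.5175, 0.2236, 0.126], 0.77)]
[([0.4764, -0.2887, 0.0242], 0.84)]
```

View pics/w4.png

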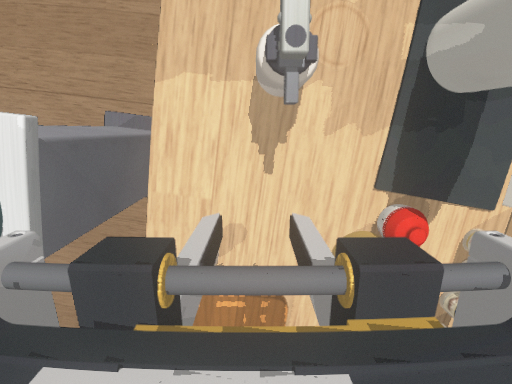

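The head is now bare, with the stem at about (295,35) and the tab end at (291,103). The cover stands on the board. Next I'll go over the tab.

>>> play_rows(
  translation=[
    [0.88,0.28,0],
    [0.88,0.28,0],
    [0.87,0.28,0],
    [0,0,0.8],
    [0,0,0.8],
    [0,0,0],
    [0,0,0],
    [0,0,0],
  ],
  twist=[
    [0,0,0],
    [0,0,0],
    [0,0,0],
    [0,0,0],
    [0,0,0],
    [0,0,0],
    [0,0,0],
    [0,0,0],
  ],
  gripper=[0,0,0,0,0,0,0,0],
)

```text
time: 14.9
tool_pos: [0.5162, 0.2251, 0.3454]
ee_rot: [3.138, -0.001, 1.709]
wrist_force: [-0.3, -0.7, 0.2]
width: 0.047
finger_force: 0.0
```

>>> play_rows(
  translation=[
    [0,-0.025,0.4],
    [0,0,0.4],
    [0,0,0.14],
    [0,0,0],
    [0,0,0],
    [0,0,0],
    [0,0,0],
    [0,0,0],
  ],
  twist=[
    [0,0,0],
    [0,0,0],
    [0,0,0],
    [0,0,0],
    [0,0,0],
    [0,0,0],
    [0,0,0],
    [0,0,0],
  ],
  gripper=[0,0,0,0,-1,-1,-1,-1],
)

```text
time: 15.7
tool_pos: [0.5148, 0.2252, 0.3061]
ee_rot: [3.141, -0.0, 1.71]
wrist_force: [0.4, -0.3, -0.1]
width: 0.018
finger_force: 0.0
```

>>> play_rows(
  translation=[
    [0,0,0],
    [0,0,0],
    [0,0,0],
    [0,0,0],
  ],
  twist=[
    [0,0,0],
    [0,0,0],
    [0,0,0],
    [0,0,0],
  ],
  gripper=[-1,-1,-1,-1],
)

```text
time: 16.1
tool_pos: [0.5147, 0.2252, 0.3057]
ee_rot: [3.141, -0.0, 1.71]
wrist_force: [-0.4, -0.2, 1.6]
width: 0.0117
finger_force: 30.0
```

>>> play_rows(
  translation=[
    [-0.1,0,0],
    [-0.1,0,0],
    [-0.15,0,0],
    [-0.15,0,0],
    [-0.2,0,0],
    [-0.3,0,0],
    [-0.4,0,0],
    [-0.4,0,0],
  ],
  twist=[
    [0,0,0],
    [0,0,0],
    [0,0,0],
    [0,0,0],
    [0,0,0],
    [0,0,0],
    [0,0,0],
    [0,0,0],
  ],
  gripper=[-1,-1,-1,-1,-1,-1,-1,-1],
)

```text
time: 16.9
tool_pos: [0.5248, 0.1522, 0.3054]
ee_rot: [-3.141, 0.0, 1.709]
wrist_force: [-1.1, 0.5, 0.2]
width: 0.0116
finger_force: 30.0
```

>>> play_rows(
  translation=[
    [0,0,0],
    [0,0,0],
  ],
  twist=[
    [0,0,0],
    [0,0,0],
  ],
  gripper=[-1,-1],
)

```text
time: 17.1
tool_pos: [0.5248, 0.1531, 0.3056]
ee_rot: [3.141, -0.001, 1.708]
wrist_force: [0.0, -1.4, -0.4]
width: 0.0117
finger_force: 30.0
```

>>> play_rows(
  translation=[
    [0,0,-0.75],
    [0,0,-0.75],
    [-0.5,-0.15,0],
    [-0.96,-0.29,0],
    [-0.96,-0.29,0],
    [-0.96,-0.29,0],
    [-0.96,-0.29,0],
    [-0.96,-0.29,0],
  ],
  twist=[
    [0,0,0],
    [0,0,0],
    [0,0,0],
    [0,0,0],
    [0,0,0],
    [0,0,0],
    [0,0,0],
    [0,0,0],
  ],
  gripper=[-1,-1,-1,-1,-1,-1,-1,-1],
)

```text
time: 17.9
tool_pos: [0.4902, -0.0658, 0.3657]
ee_rot: [3.141, -0.0, 1.711]
wrist_force: [1.1, -0.5, -0.4]
width: 0.0117
finger_force: 30.0
```

>>> play_rows(
  translation=[
    [-0.96,-0.29,0],
    [-0.96,-0.29,0],
    [-0.48,-0.12,0],
    [0,0,0.6],
    [0,0,0.9],
    [0,0,0.9],
    [0,0,0.6],
    [0,0,0.2],
  ],
  twist=[
    [0,0,0],
    [0,0,0],
    [0,0,0],
    [0,0,0],
    [0,0,0],
    [0,0,0],
    [0,0,0],
    [0,0,0],
  ],
  gripper=[-1,-1,-1,-1,-1,-1,-1,-1],
)

```text
time: 18.7
tool_pos: [0.4752, -0.163, 0.2342]
ee_rot: [-3.137, -0.004, 1.71]
wrist_force: [-0.2, 0.2, -0.8]
width: 0.0117
finger_force: 30.0
```

>>> play_rows(
  translation=[
    [0,0,0],
    [0,0,0],
  ],
  twist=[
    [0,0,0],
    [0,0,0],
  ],
  gripper=[-1,-1],
)

```text
time: 18.9
tool_pos: [0.4769, -0.164, 0.2389]
ee_rot: [3.139, 0.001, 1.71]
wrist_force: [-0.5, 0.2, -0.7]
width: 0.0119
finger_force: 30.0
```

>>> play_rows(
  translation=[
    [0,0,0.2],
    [0,0,0.1],
    [0,0,0.06],
    [0,0,0.02],
    [0,0,0],
    [0,0,0],
  ],
  twist=[
    [0,0,0],
    [0,0,0],
    [0,0,0],
    [0,0,0],
    [0,0,0],
    [0,0,0],
  ],
  gripper=[-1,-1,-1,-1,-1,-1],
)

```text
time: 19.5
tool_pos: [0.4763, -0.1639, 0.2235]
ee_rot: [3.141, 0.0, 1.71]
wrist_force: [-2.3, 1.0, 5.7]
width: 0.0122
finger_force: 30.0
```

>>> play_rows(
  translation=[
    [0,0,0],
    [0,0,0],
    [0,0,0],
    [0,0,0],
    [0,0,-0.3],
    [0,0,-0.8],
    [0,0,-0.9],
    [0,0,-0.9],
  ],
  twist=[
    [0,0,0],
    [0,0,0],
    [0,0,0],
    [0,0,0],
    [0,0,0],
    [0,0,0],
    [0,0,0],
    [0,0,0],
  ],
  gripper=[-0.2,-0.2,-0.2,-0.2,-0.2,-0.2,-0.2,-0.2],
)

```text
time: 20.3
tool_pos: [0.476, -0.1638, 0.3402]
ee_rot: [3.141, -0.0, 1.71]
wrist_force: [-0.7, -0.1, 0.5]
width: 0.0375
finger_force: 0.0
```

>>> play_rows(
  translation=[
    [0,0,-0.9],
    [0.5,0.11,0],
    [0.95,0.21,0],
    [0.95,0.21,0],
    [0.95,0.21,0],
    [0.95,0.21,0],
    [0.95,0.21,0],
    [0.95,0.21,0],
  ],
  twist=[
    [0,0,0],
    [0,0,0],
    [0,0,0],
    [0,0,0],
    [0,0,0],
    [0,0,0],
    [0,0,0],
    [0,0,0],
  ],
  gripper=[-0.2,-1,-1,-1,-1,-1,-1,-1],
)

```text
time: 21.1
tool_pos: [0.4958, 0.0909, 0.3754]
ee_rot: [3.14, 0.0, 1.71]
wrist_force: [0.5, 0.6, 0.5]
width: 0.0008
finger_force: 0.0
```

```bash
python3 - <<'E'
from h import *
o=obs()
snap('scene','s2.png');snap('top')
im=cv2.imread('pics/s2.png');cv2.imwrite('pics/s2c.png',cv2.resize(im[130:300,150:350],None,fx=4,fy=3.5))
for c in('top','scene'):
  for n in('cover','clip','clip_tab','pump_top','salt_shaker'):
    print(c,n,[(np.round(x['centre'],4).tolist(),round(x['score'],2)) for x in robot.spot_point(n,c)[:2]])
E
```

```text
{'time': 21.1, 'joint_positions': [0.0687, -0.0082, 1.5272, 0.0, 1.621, -0.0702], 'tool_pos': [0.4958, 0.0909, 0.3754], 'ee_rot': [3.14, 0.0001, 1.7097], 'wrist_force': [0.5144, 0.6002, 0.5271], 'width': 0.0008, 'finger_force': 0.0}
top cover [([0.4781, -0.292, 0.0233], 0.71), ([0.4792, -0.218, -0.0007], 0.34)]
top clip [([0.4736, -0.1272, 0.0219], 0.57)]
top clip_tab [([0.4734, -0.1659, 0.0414], 0.44)]
top pump_top [([0.4198, -0.5048, 0.0022], 0.61)]
top salt_shaker [([0.4369, -0.0054, 0.0006], 0.46), ([0.4763, -0.2908, 0.022], 0.45)]
scene cover [([0.4767, -0.2941, 0.0155], 0.64)]
scene clip [([0.4705, -0.1256, 0.0205], 0.5)]
scene clip_tab [([0.4751, -0.1633, 0.0401], 0.66)]
scene pump_top [([0.5067, 0.2638, 0.1435], 0.47)]
scene salt_shaker [([0.44, -0.0084, 0.0002], 0.7)]
```

View pics/s2c.png

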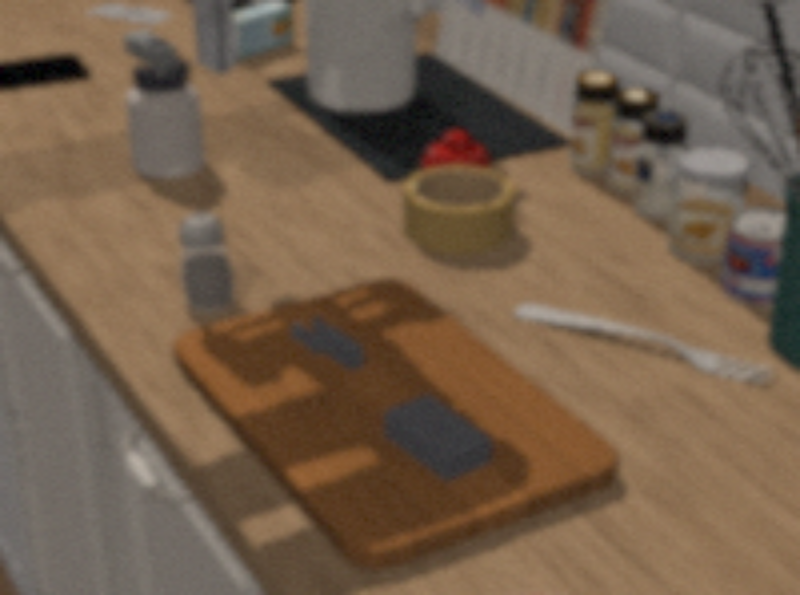

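The scene view shows both parts on the board: the clip flat at about (328,342) and the cover at (440,437). The shaker hasn't moved. Now I'll go over the pump head.

>>> play_rows(
  translation=[
    [0.85,0.19,0],
    [0.85,0.19,0],
    [0.85,0.19,0],
    [0.85,0.19,0],
    [0.85,0.19,0],
    [0,0,0.6],
    [0,0,0],
    [0,0,0],
  ],
  twist=[
    [0,0,0],
    [0,0,0],
    [0,0,0],
    [0,0,0],
    [0,0,0],
    [0,0,0],
    [0,0,0],
    [0,0,0],
  ],
  gripper=[-1,-1,-1,-1,-1,-1,-1,-1],
)

```text
time: 22.5
tool_pos: [0.5102, 0.2624, 0.3497]
ee_rot: [-3.14, 0.001, 1.709]
wrist_force: [0.3, -0.2, 0.5]
width: 0.0004
finger_force: 0.0
```

>>> play_rows(
  translation=[
    [0,0,0],
    [0,0,0],
  ],
  twist=[
    [0,0,0],
    [0,0,0],
  ],
  gripper=[-1,-1],
)

```text
time: 22.7
tool_pos: [0.5105, 0.2622, 0.3517]
ee_rot: [3.139, -0.001, 1.709]
wrist_force: [1.2, 0.6, 0.3]
width: 0.0002
finger_force: 0.0
```

>>> play_rows(
  translation=[
    [0.06,-0.01,0],
    [0,0,0.25],
    [0,0,0.1],
    [0,0,0.1],
    [0,0,0.05],
    [0,0,0.05],
    [0,0,0],
    [0,0,0],
  ],
  twist=[
    [0,0,0],
    [0,0,0],
    [0,0,0],
    [0,0,0],
    [0,0,0],
    [0,0,0],
    [0,0,0],
    [0,0,0],
  ],
  gripper=[-1,-1,-1,-1,-1,-1,-1,-1],
)

```text
time: 23.5
tool_pos: [0.5093, 0.2652, 0.3295]
ee_rot: [3.141, 0.0, 1.71]
wrist_force: [-1.4, -1.8, 5.7]
width: 0.0006
finger_force: 3.0
```

Spring force is 5.7 N at about 8.5 mm of travel. I'll press slowly on to the stop.

>>> play_rows(
  translation=[
    [0,0,0.04],
    [0,0,0.04],
    [0,0,0.03],
    [0,0,0],
    [0,0,0],
  ],
  twist=[
    [0,0,0],
    [0,0,0],
    [0,0,0],
    [0,0,0],
    [0,0,0],
  ],
  gripper=[-1,-1,-1,-1,-1],
)

```text
time: 24.0
tool_pos: [0.509, 0.2651, 0.3293]
ee_rot: [3.138, -0.0, 1.71]
wrist_force: [-6.4, -3.3, 18.7]
width: 0.0002
finger_force: 9.6
```

>>> play_rows(
  translation=[
    [0,0,0.04],
    [0,0,0],
    [0,0,0],
  ],
  twist=[
    [0,0,0],
    [0,0,0],
    [0,0,0],
  ],
  gripper=[-1,-1,-1],
)

```text
time: 24.3
tool_pos: [0.5088, 0.265, 0.3292]
ee_rot: [3.137, -0.001, 1.71]
wrist_force: [-9.1, -3.7, 24.3]
width: 0.0009
finger_force: 12.0
```

```bash
python3 - <<'E'
from h import *
print(robot.tcp_to_tips); o=obs(); print(o['joint_torque'],o['wrist_torque'])
snap('wrist','w5.png'); im=cv2.imread('pics/w5.png'); cv2.imwrite('pics/w5c.png',cv2.resize(im[130:300,170:340],None,fx=3.5,fy=3.5))
E
```

```text
0.1992
{'time': 24.3, 'joint_positions': [0.3815, 0.1646, 1.4347, -0.0004, 1.5382, 0.2423], 'tool_pos': [0.5088, 0.265, 0.3292], 'ee_rot': [3.1374, -0.0006, 1.71], 'wrist_force': [-9.1172, -3.6574, 24.2776], 'width': 0.0009, 'finger_force': 12.0264}
[-2.33282824e-01 -2.31518000e+01 -2.22439957e+01  3.04428125e-01
 -3.44027504e+00 -1.17301173e-02] [-0.93010833  1.81662332 -0.03078822]
```

View pics/w5c.png

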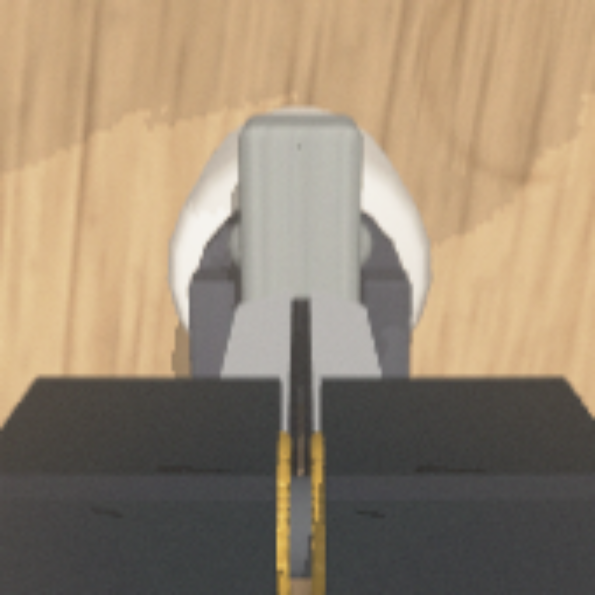

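>>> play_rows(
  translation=[
    [0,0,-0.1],
    [0,0,-0.06],
    [0,0,0],
    [0,0,0],
  ],
  twist=[
    [0,0,0],
    [0,0,0],
    [0,0,0],
    [0,0,0],
  ],
  gripper=[-1,-1,-1,-1],
)

```text
time: 24.75
tool_pos: [0.5094, 0.2652, 0.3295]
ee_rot: [3.141, -0.0, 1.71]
wrist_force: [-2.2, -2.0, 7.8]
width: 0.0004
finger_force: 3.9
```

>>> play_rows(
  translation=[
    [0,0,-0.06],
    [0,0,0],
    [0,0,0],
  ],
  twist=[
    [0,0,0],
    [0,0,0],
    [0,0,0],
  ],
  gripper=[-1,-1,-1],
)

```text
time: 25.05
tool_pos: [0.5095, 0.2653, 0.3308]
ee_rot: [-3.142, 0.0, 1.71]
wrist_force: [-0.8, -0.2, 3.1]
width: 0.0005
finger_force: 2.0
```

>>> play_rows(
  translation=[
    [0,0,-0.06],
    [0,0,0],
    [0,0,0],
  ],
  twist=[
    [0,0,0],
    [0,0,0],
    [0,0,0],
  ],
  gripper=[-1,-1,-1],
)

```text
time: 25.35
tool_pos: [0.5095, 0.2652, 0.3333]
ee_rot: [3.141, 0.0, 1.71]
wrist_force: [0.6, -1.0, 2.1]
width: 0.0004
finger_force: 1.5
```

>>> play_rows(
  translation=[
    [0,0,-0.06],
    [0,0,0],
    [0,0,0],
  ],
  twist=[
    [0,0,0],
    [0,0,0],
    [0,0,0],
  ],
  gripper=[-1,-1,-1],
)

```text
time: 25.65
tool_pos: [0.5095, 0.2652, 0.3358]
ee_rot: [3.141, 0.0, 1.71]
wrist_force: [1.5, -0.2, 2.2]
width: 0.0007
finger_force: 1.1
```

>>> play_rows(
  translation=[
    [0,0,-0.06],
    [0,0,0],
    [0,0,0],
  ],
  twist=[
    [0,0,0],
    [0,0,0],
    [0,0,0],
  ],
  gripper=[-1,-1,-1],
)

```text
time: 25.95
tool_pos: [0.5094, 0.2653, 0.3381]
ee_rot: [-3.141, -0.0, 1.71]
wrist_force: [1.2, -0.5, 1.4]
width: 0.0006
finger_force: 0.7
```

Above the hard stop the force follows the spring, so the stop was reached. I'll retract and check.

>>> play_rows(
  translation=[
    [0,0,-0.1],
    [0,0,-0.3],
    [0,0,-0.8],
    [0,0,-0.9],
    [-0.9,0,-0.3],
    [-0.9,0,0],
    [-0.9,0,0],
    [-0.9,0,0],
  ],
  twist=[
    [0,0,0],
    [0,0,0],
    [0,0,0],
    [0,0,0],
    [0,0,0],
    [0,0,0],
    [0,0,0],
    [0,0,0],
  ],
  gripper=[-1,-1,-1,-1,-1,-1,-1,-1],
)

```text
time: 26.75
tool_pos: [0.5292, 0.1216, 0.4354]
ee_rot: [3.14, -0.0, 1.711]
wrist_force: [0.2, 1.0, -0.9]
width: 0.0004
finger_force: 0.0
```

>>> play_rows(
  translation=[
    [0,0,0],
    [0,0,0],
    [0,0,0],
  ],
  twist=[
    [0,0,0],
    [0,0,0],
    [0,0,0],
  ],
  gripper=[-1,-1,-1],
)

```text
time: 27.05
tool_pos: [0.5292, 0.1234, 0.4346]
ee_rot: [3.141, -0.001, 1.711]
wrist_force: [1.2, -0.6, -0.1]
width: 0.0002
finger_force: 0.0
```

```bash
python3 - <<'E'
from h import *
obs(); snap('wrist');snap('top')
for n,c in(('pump_top','wrist'),('clip','top'),('cover','top'),('mug','top'),('tape_roll','top'),('salt_shaker','top')):
    print(c,n,[(np.round(x['centre'],4).tolist(),round(x['score'],2)) for x in robot.spot_point(n,c)[:2]])
E
```

```text
{'time': 27.05, 'joint_positions': [0.1245, 0.0686, 1.3317, 0.0009, 1.741, -0.0153], 'tool_pos': [0.5292, 0.1234, 0.4346], 'ee_rot': [3.1413, -0.0008, 1.7108], 'wrist_force': [1.1787, -0.6256, -0.1057], 'width': 0.0002, 'finger_force': 0.0}
wrist pump_top [([0.5113, 0.2637, 0.1369], 0.76), ([0.6786, 0.0115, 0.0002], 0.18)]
top clip [([0.4791, -0.2182, 0.002], 0.62), ([0.4734, -0.1267, 0.0241], 0.58)]
top cover [([0.4798, -0.2875, 0.0236], 0.49)]
top mug [([0.422, -0.5033, 0.0015], 0.96)]
top tape_roll [([0.6724, 0.0118, -0.0032], 0.76)]
top salt_shaker [([0.4338, -0.0067, -0.0009], 0.7), ([0.5103, 0.2598, 0.1397], 0.24)]
```

```bash
python3 -c "
from bench import robot
print(robot.close_job())"
```

```text
the job is handed in; nothing more can be done
None
```

I pulled off the cover and the clip and set both on the board the right way up. I then pressed the pump head to its stop, it sprang back up, the bystanders stayed where they were, and I handed the job in at about 27 s.

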